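# Move the clip-in cover to the full tablet tub

### The arm

A 7-joint arm with a two-finger parallel gripper is mounted at the origin on the work surface. World frame = base frame: x ahead of the robot, y to its left, z up, the work surface at z = 0. Lengths are in m, angles in rad, forces in N, time in s.
With the tool pointing down it reaches from about 0.425 to 0.925 m from the base axis. Payload 6.8 kg.
Tool frame: the origin (TCP) lies midway between the tips of the shut fingers; the grasp point (between the pads) lies 19 mm behind it; z points along the fingers, y is the line along which they close (so a half turn about z gives the same grasp; the last joint's range is limited). The gripper opens to 85 mm and grips with 20 to 120 N. Pads are 22 mm wide; open, the fingers measure 114 mm over their backs; the gripper's body (76 mm by 85 mm) begins 54 mm behind the grasp point. The pads swing forward as they close: fully open they stand 13 mm farther back than shut.
Start: joints at [1.193, 0.477, 0.022, 1.555, -0.011, 1.109, -0.083], TCP at [0.18, -0.651, 0.231] pointing down, gripper open.
Joint ranges: [-2.96, 2.96], [-0.34, 2.1], [-1.41, 1.46], [0.24, 2.44], [-1.37, 4.51], [0.17, 1.92], [-2.96, 2.96]. Speed limits (rad/s): [2.39, 2.39, 3.14, 3.14, 3.14, 3.14, 3.14].

### API

Orientations are given as a unit quaternion [w, x, y, z].
In Python, from station import bot gives the robot as it stands.
- The arm moves only by the tool jog_arm, never from a script. Its argument "rows" is a list of rows, each an object of numbers: "fingers": the finger opening in mm, from 0 to 85.4; "x", "y", "z": the shift along the tool's x, y, z in mm; "ax", "ay", "az": the turn, a rotation vector about the tool's x, y, z in degrees. A call has exactly 8 rows; each row shifts and turns the commanded pose from where the row before left it, along the tool's axes as they then stand; what a row does not reach is not made up. A row lasts 1/10 s, in which the tool goes at most 50 mm and 8.59 degrees, less where a joint would pass 70% of its speed; a pose out of reach is approached as far as the arm can. A call with a gripper value outside its range is refused whole. The fingers move at their own pace and stop on an object; "force" is the grip in N (left out, the last holds). Time passes only in rows, so rows that do not move let the fingers close, or fill a call up. It gives the time, the measured TCP pose, the force, the opening and the grip force at its end, in the units of the state.
- bot.get_obs(): the state, without advancing time (a new reading comes with each control period).
- bot.read_camera(name): name is "scene" or "top" or "wrist"; returns a dict with "pixels" (480x640x3 uint8, red, green, blue), "vertical_fov" (degrees; the focal length in pixels is half the picture's height over the tangent of half this angle, whatever the lens; pixels are square), "cx", "cy" (the principal point, pixels), "world_from_camera" (4x4, takes a point from camera to world coordinates). Camera axes: x right, y down, z forward; pixel columns grow to the right and rows downward; lengths in m; the calibration is good to about 2 mm. The wrist camera is an equidistant fisheye: a pixel r from the principal point sees the ray r / f radians off the axis. A picture is of the moment at which its call begins. There is no depth.
- bot.hand_in(): hands the job in; it is judged then, once.
The state is a dict: "t": time; "q": joint angles; "joint_vel": joint speeds; "joint_torque": joint torques, N m; "eef_pos": TCP position; "tool_rot": TCP orientation; "contact_force": force on the tool from outside, world axes, zero at the start; "torque": the same for the moment, N m; "gripper_width": opening from 0.0 (shut) to 1.0 (fully open); "grasp_force": force on a finger pad.
Only numpy, scipy, OpenCV 4.12 (cv2) and the standard library are available. Lean on these libraries where they do the work, as an engineer would, in place of code of your own. Each camera call takes 0.05 s, during which the arm holds its last target. There are 200 camera calls.

### The job

The covered detergent tub has been used up. Squeeze the two side tabs of its cover together to free it, lift the cover straight off without tearing at its catches, and fit it on the open tub that holds tablets: press it down gently against the rubber seal and let the tabs spring out so that it is latched there. Leave the dosing cup, bottle and brush alone.

Things in the scene. Friction and masses are not known exactly. Their poses are not given: they have to be found in the camera images.
- cover_grip (a point): Loose cover: white plate 112 (x) x 90 (y) x 4 mm, about 0.17 kg, two upright side tabs on top. This point: its middle, half-way up the tabs, 12 mm above the plate's top, 16 mm above its underside. y runs from tab to tab, z up. Each tab: 24 mm wide (x), 5 thick, 24 high, outer face 27 mm from the middle; outside the tabs the plate is bare, room for fingertips. Half a turn makes no difference.
- tab_a (a joint): How far the cover's +y tab is pressed in, m: 0 sprung out, 0.007 at its stop. The two tabs measure 54 mm over their outer faces when out, 40 mm when fully squeezed; each has a spring of 6 N growing to 9.5 N. Squeezed to the stops, the cover can be carried by them.
- tab_b (a joint): The same for the tab on its -y side.
- cover_under (a point): Middle of the cover plate's underside. Below it each tab carries a flat hooked barb pointing outward, 15 to 25 mm below this face, which cannot be pushed or pulled past a keeper unless its tab is pressed in at least 4 mm, best fully. Four round-tipped corner pins 14 mm long locate the cover with 2 mm play. At the start it is latched on the empty tub, and the seal there pushes it up with 6.5 N.
- tub_empty: Used-up blue tub with white collar, fixed on the counter, covered at the start: 116 (x) x 92 (y) x 50 mm, collar 122 x 98 mm. Origin: centre of its underside; z up. The cover sits with its x along the tub's x. Same collar, seal and keepers as the full tub.
- tub_full: The other tub, alike and fixed, open, white tablets inside up to about 35 mm high. Origin: centre of its underside, axes as above. The white collar round its top has a 100 (x) x 76 (y) mm mouth.
- full_rim (a point): Nominal centre of the full tub's mouth at the collar's hard rim, 66.5 mm above the tub's underside. Collars are pushed on to differing depths: the real rim, seal and keepers stand up to 9 mm higher or lower; go by feel, slowly. The black seal stands 5.5 mm above the rim and yields 1.5 N per mm: 2 N at first touch, 10 N with the plate on the rim. Keep the cover's forces on either tub under 45 N.
- full_keeper (a point): Nominal middle between the full tub's keepers, two bars 4 mm proud of the long inner walls, their undersides 12.5 mm below the rim. The barbs get under them once the plate has squeezed the seal 3 mm (6.5 N; the cover's weight does not do it); 2.5 mm on it meets the rim. Let go of the tabs between these: they spring out and latch. With barbs on top of the keepers the cover stands 22 mm too high.
- dosing_cup: Bystander: clear dosing cup, 60 mm across, 55 mm high, loose. Origin: centre of its underside.
- softener: Bystander: bottle, 76 mm across, 200 mm high, loose. Origin: centre of its underside.
- brush: Bystander: brush lying on the counter, loose. Origin: its underside's middle.
Mind the look-alikes: they are no part of the job. What is shaped like the part that bears cover_grip but brown or pink is not meant.

How it is judged:
On the way:
1. the cover, unlatched, is lifted clear of the empty tub (z of cover_grip in the frame of tub_empty above 0.125 m), for 0.2 s.
At the end, for the whole second after the job is handed in: The cover sits level on the full tub, centred within 6 mm and 0.08 rad in line with it, its grip point 72 to 96.5 mm above the tub's underside, both tabs sprung out to within 2.5 mm (so both barbs are under the keepers), and at rest (horizontal distance between cover_grip and tub_full below 0.006 m and angle between the x axis of cover_grip and the x axis of tub_full, either way round below 0.08 rad and angle between cover_grip's own z axis and vertical below 0.06 rad and z of cover_grip in the frame of tub_full between 0.072 and 0.0965 m and value of joint each of tab_a, tab_b below 0.0025 m and linear speed of cover below 0.02 m/s); the robot touches nothing.
It fails at once if the cover and the empty tub's collar press or pull on one another with more than 45 N (contact force between cover and collar_empty above 45 N).
It fails at once if the cover and the full tub's collar press on one another with more than 45 N (contact force between cover and collar_full above 45 N).
It fails at once if the dosing cup is moved (distance of dosing_cup from where it was at the start of the episode above 0.02 m).
It fails at once if the bottle is moved (distance of softener from where it was at the start of the episode above 0.02 m).
It fails at once if the brush is moved (distance of brush from where it was at the start of the episode above 0.02 m).
It also fails if it takes over 42 s, if anything falls off the work surface, if the arm or the gripper's body presses on something with over 40 N, if the wrist force passes 120 N, or if a joint passes its speed limit or range.

## Working session

There is one attempt and no reset: what is moved stays moved. The work goes in short steps, Python scripts to look and compute and a tool call to move; the robot and the scene stay as the last step left them, time stands still between calls to the robot, and variables do not carry over. Pictures are saved under pics/ and viewed, at most 12 in all, crops included, and the job is handed in when it is done.

Besides the shell and the picture viewer there is one more tool, called after "Request:" in YAML: its name, and indented under it one key for each argument. jog_arm: Moves the arm, as the interface text tells. Its arguments: {"type":"object","properties":{"rows":{"type":"array","items":{"type":"object","properties":{"fingers":{"type":"number"},"x":{"type":"number"},"y":{"type":"number"},"z":{"type":"number"},"ax":{"type":"number"},"ay":{"type":"number"},"az":{"type":"number"}}}},"force":{"type":"number"}},"required":["rows"]}

```bash
mkdir -p pics
python3 - <<'E'
from station import bot
import cv2,numpy as np,pickle
o=bot.get_obs();print({k:np.round(v,3).tolist() for k,v in o.items()})
d={}
for n in("scene","top"):
    c=bot.read_camera(n);d[n]=c;cv2.imwrite(f"pics/{n}0.png",c["pixels"][:,:,::-1]);print(n,c["vertical_fov"],c["cx"],c["cy"],np.round(c["world_from_camera"],3).tolist())
pickle.dump(d,open("d0.pkl","wb"))
E
```

```text
{'t': 0.0, 'q': [1.193, 0.478, 0.022, 1.556, -0.011, 1.109, -0.083], 'joint_vel': [-0.002, 0.0, -0.0, -0.0, 0.0, 0.0, -0.001], 'joint_torque': [-0.0, -59.644, 1.607, -28.12, 0.012, 0.009, -0.0], 'eef_pos': [0.18, -0.65, 0.23], 'tool_rot': [-0.001, 0.991, 0.135, -0.0], 'contact_force': [-0.158, -0.467, 0.021], 'torque': [-0.033, 0.011, 0.029], 'grasp_force': 0.0, 'gripper_width': 0.998}
scene 51.138577402483776 323.75282413433825 243.21569237559052 [[-0.73, 0.371, -0.575, 1.077], [0.684, 0.383, -0.621, 0.546], [-0.01, -0.846, -0.533, 0.568], [0.0, 0.0, 0.0, 1.0]]
top 42.98968245446289 330.3472103228957 250.45380400511553 [[-0.02, -0.98, 0.2, 0.292], [-1.0, 0.021, -0.001, -0.009], [-0.003, -0.2, -0.98, 1.433], [0.0, 0.0, 0.0, 1.0]]
```

View pics/top0.png

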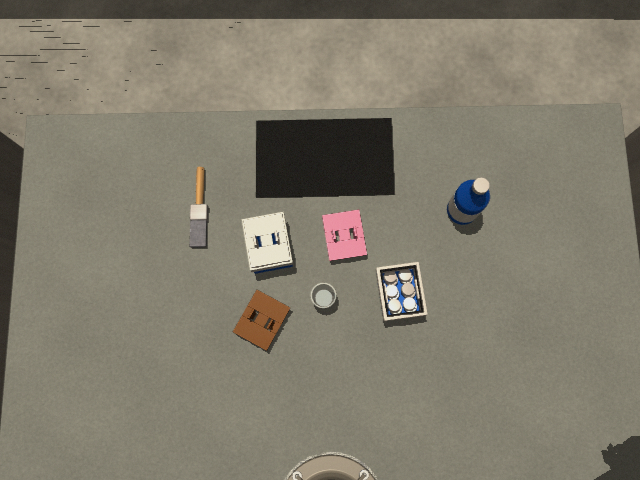

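View pics/scene0.png

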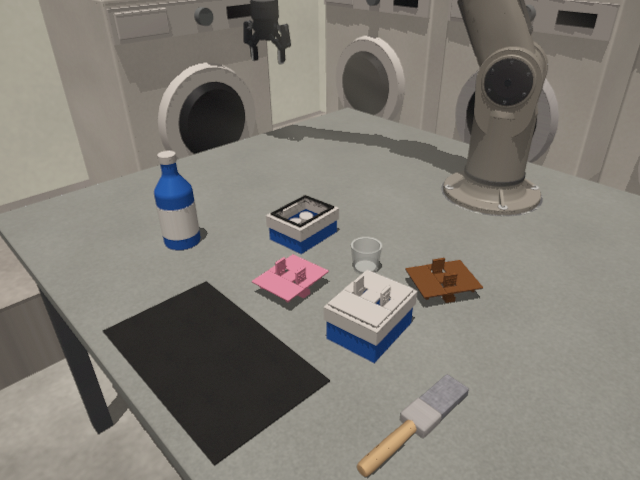

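The top view shows three candidates: white cover at (267,241) on the blue tub, pink at (345,236) and brown at (262,320). The white one fits, because it is the only white plate and it sits on a tub. The open tub with tablets is at (401,292). I'll take one enlarged crop to confirm and get rough positions.

```bash
cat > h.py <<'E'
import numpy as np,cv2
def ray(c,uv):
    f=240/np.tan(np.radians(c["vertical_fov"])/2);uv=np.atleast_2d(uv).astype(float)
    d=np.c_[(uv[:,0]-c["cx"])/f,(uv[:,1]-c["cy"])/f,np.ones(len(uv))]
    if c.get("fish"):
        p=(uv-[c["cx"],c["cy"]])/f;r=np.linalg.norm(p,axis=1)+1e-9
        d=np.c_[p*(np.sin(r)/r)[:,None],np.cos(r)]
    T=c["world_from_camera"];return T[:3,3],d@T[:3,:3].T
def onplane(c,uv,z):
    o,d=ray(c,uv);return o+d*((z-o[2])/d[:,2])[:,None]
def fishpix(c,P):
    T=c["world_from_camera"];f=240/np.tan(np.radians(c["vertical_fov"])/2)
    q=(np.atleast_2d(P)-T[:3,3])@T[:3,:3];r=np.arctan2(np.hypot(q[:,0],q[:,1]),q[:,2])
    return np.c_[c["cx"],c["cy"]]+f*r[:,None]*q[:,:2]/np.hypot(q[:,0],q[:,1])[:,None]
E
python3 - <<'E'
import pickle,cv2,numpy as np
from h import *
c=pickle.load(open("d0.pkl","rb"))["top"];im=c["pixels"]
cr=im[190:360,220:440];cv2.imwrite("pics/crop.png",cv2.resize(cr[:,:,::-1],None,fx=3.5,fy=3.5,interpolation=cv2.INTER_CUBIC))
hsv=cv2.cvtColor(im,cv2.COLOR_RGB2HSV)
m=((hsv[:,:,2]>150)&(hsv[:,:,1]<70)).astype(np.uint8)
for name,(x0,x1,y0,y1) in dict(cover=(235,300,205,277),full=(370,432,258,328)).items():
    k=np.zeros_like(m);k[y0:y1,x0:x1]=m[y0:y1,x0:x1]
    cs,_=cv2.findContours(k,cv2.RETR_EXTERNAL,cv2.CHAIN_APPROX_NONE);a=max(cs,key=cv2.contourArea)[:,0]
    for z in(.066,.074):
        P=onplane(c,a,z);r=cv2.minAreaRect((P[:,:2]*1000).astype(np.float32));print(name,z,np.round(r[0],1),np.round(r[1],1),r[2])
E
```

```text
cover 0.066 [598.8 137.2] [123.7 100.3] 9.103501319885254
cover 0.074 [597.  136.3] [123.   99.7] 9.103507041931152
full 0.066 [ 476.6 -168.7] [122.7  98.7] 6.834749221801758
full 0.074 [ 475.5 -167.7] [122.   98.1] 6.834744930267334
```

View pics/crop.png

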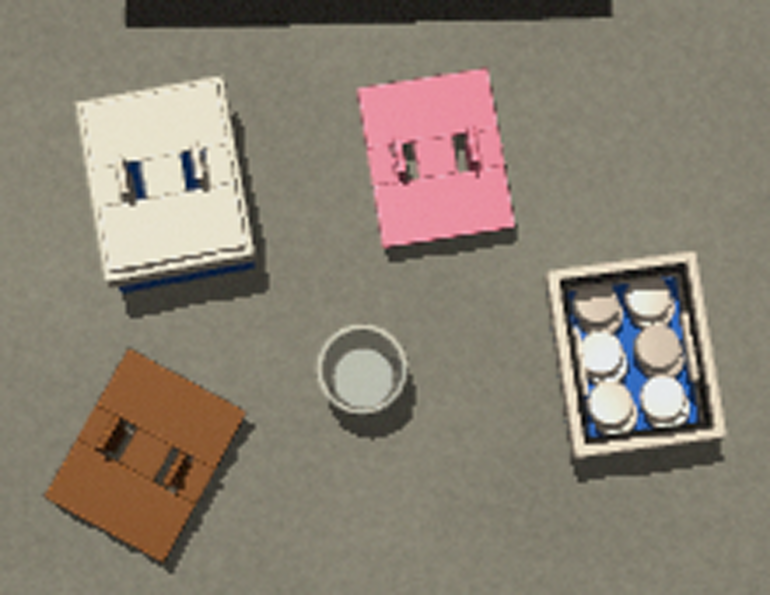

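Request:
jog_arm:
  rows:
    - {"x":26,"y":-24}
    - {"x":26,"y":-24}
    - {"x":26,"y":-24}
    - {"x":26,"y":-24}
    - {"x":26,"y":-24}
    - {"x":26,"y":-24}
    - {"x":26,"y":-24}
    - {"x":26,"y":-24}

```text
invalid input
```

Request:
jog_arm:
  rows:
    - {"x":26,"y":-24}
    - {"x":26,"y":-24}
    - {"x":26,"y":-24}
    - {"x":26,"y":-24}
    - {"x":26,"y":-24}
    - {"x":26,"y":-24}
    - {"x":26,"y":-24,"az":4.4}
    - {"x":26,"y":-24,"az":4.4}

```text
invalid input
```

```bash
cat >> h.py <<'E'
def shot(name):
    from station import bot
    import pickle
    c=bot.read_camera("wrist");c["fish"]=1;pickle.dump(c,open(name+".pkl","wb"));cv2.imwrite(f"pics/{name}.png",c["pixels"][:,:,::-1]);return c
E
python3 - <<'E'
from h import *
from station import bot
o=bot.get_obs();print(o["t"],o["eef_pos"],o["tool_rot"])
c=shot("w1");print(c["vertical_fov"],c["cx"],c["cy"],np.round(c["world_from_camera"],3).tolist())
E
```

```text
0.1 [ 0.17975893 -0.65006969  0.23042629] [-8.08483842e-04  9.90913251e-01  1.34499991e-01 -1.69418071e-04]
65.70646984690485 314.9468491978564 238.58571690110355 [[0.266, -0.925, -0.273, 0.25], [-0.964, -0.255, -0.075, -0.631], [0.0, 0.283, -0.959, 0.373], [0.0, 0.0, 0.0, 1.0]]
```

View pics/w1.png

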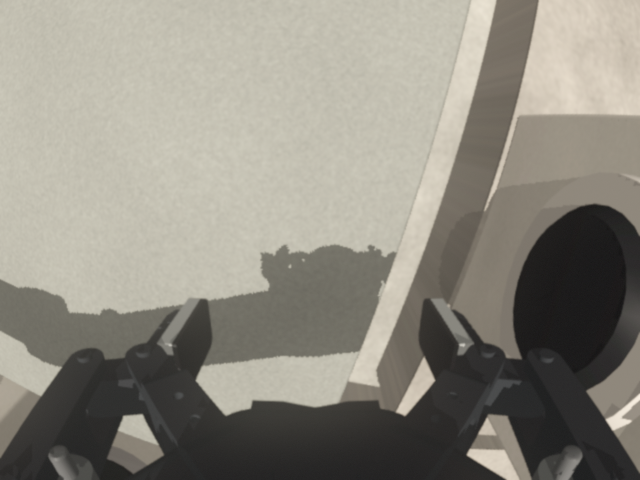

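The wrist view shows the empty counter and its edge, with the fingers at (190,320) and (445,320). The moves were refused, so I'll try rows with every field filled in.

Request:
jog_arm:
  rows:
    - {"fingers":85,"x":26,"y":-24,"z":0,"ax":0,"ay":0,"az":0}
    - {"fingers":85,"x":26,"y":-24,"z":0,"ax":0,"ay":0,"az":0}
    - {"fingers":85,"x":26,"y":-24,"z":0,"ax":0,"ay":0,"az":0}
    - {"fingers":85,"x":26,"y":-24,"z":0,"ax":0,"ay":0,"az":0}
    - {"fingers":85,"x":26,"y":-24,"z":0,"ax":0,"ay":0,"az":0}
    - {"fingers":85,"x":26,"y":-24,"z":0,"ax":0,"ay":0,"az":0}
    - {"fingers":85,"x":26,"y":-24,"z":0,"ax":0,"ay":0,"az":0}
    - {"fingers":85,"x":26,"y":-24,"z":0,"ax":0,"ay":0,"az":0}

```text
t: 0.95
eef_pos: [0.3297, -0.4087, 0.2312]
tool_rot: [-0.0, 0.991, 0.134, -0.0]
contact_force: [0.4, 0.3, 0.2]
gripper_width: 0.995
grasp_force: 0.0
```

Request:
jog_arm:
  rows:
    - {"fingers":85,"x":26,"y":-24,"z":0,"ax":0,"ay":0,"az":0}
    - {"fingers":85,"x":26,"y":-24,"z":0,"ax":0,"ay":0,"az":0}
    - {"fingers":85,"x":26,"y":-24,"z":0,"ax":0,"ay":0,"az":0}
    - {"fingers":85,"x":26,"y":-24,"z":0,"ax":0,"ay":0,"az":0}
    - {"fingers":85,"x":26,"y":-24,"z":0,"ax":0,"ay":0,"az":0}
    - {"fingers":85,"x":26,"y":-24,"z":0,"ax":0,"ay":0,"az":0}
    - {"fingers":85,"x":26,"y":-24,"z":0,"ax":0,"ay":0,"az":4.4}
    - {"fingers":85,"x":0,"y":0,"z":0,"ax":0,"ay":0,"az":4.4}

```text
t: 1.75
eef_pos: [0.4625, -0.1945, 0.2314]
tool_rot: [-0.001, 0.998, 0.06, 0.001]
contact_force: [-0.7, -0.2, -0.7]
gripper_width: 0.994
grasp_force: 0.0
```

Run:
```python
from h import *
from station import bot
o=bot.get_obs();print(o["t"],o["eef_pos"],o["tool_rot"])
c=shot("w2");print(np.round(c["world_from_camera"],3).tolist())
```

```text
1.75 [ 0.46249903 -0.19453853  0.23142938] [-9.32386855e-04  9.98174437e-01  6.03843246e-02  8.11239198e-04]
[[0.12, -0.953, -0.279, 0.534], [-0.993, -0.115, -0.034, -0.186], [-0.0, 0.281, -0.96, 0.375], [0.0, 0.0, 0.0, 1.0]]
```

View pics/w2.png

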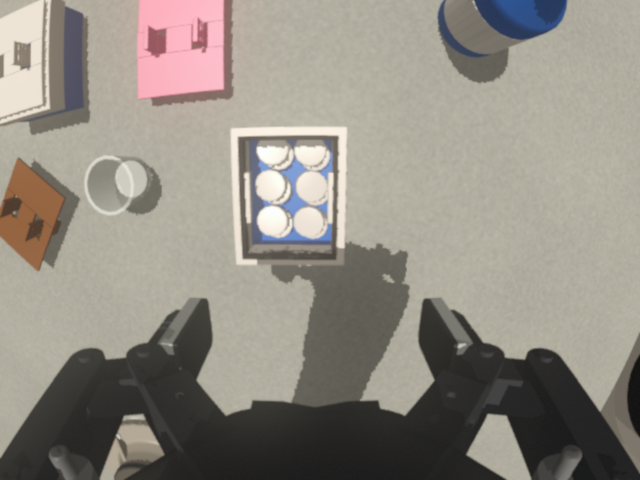

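The full tub's collar is clear at (232..347, 127..265) in the wrist view. I'll measure it here, with two views giving the height.

```bash
cat >> h.py <<'E'
def quad(c,box,vmin=150,smax=70):
    hsv=cv2.cvtColor(c["pixels"],cv2.COLOR_RGB2HSV);x0,x1,y0,y1=box
    m=((hsv[:,:,2]>vmin)&(hsv[:,:,1]<smax)).astype(np.uint8);k=np.zeros_like(m);k[y0:y1,x0:x1]=m[y0:y1,x0:x1]
    cs,_=cv2.findContours(k,cv2.RETR_EXTERNAL,cv2.CHAIN_APPROX_NONE);return max(cs,key=cv2.contourArea)[:,0]
def rect(c,a,z):
    P=onplane(c,a,z);return cv2.minAreaRect((P[:,:2]*1000).astype(np.float32))
E
python3 - <<'E'
from h import *
import pickle
w=pickle.load(open("w2.pkl","rb"));t=pickle.load(open("d0.pkl","rb"))["top"]
print("gray vals",w["pixels"][[110,140,190,260],[290,238,238,290]])
for v in (185,205,220):
  a=quad(w,(215,360,115,275),v,60);print(v,a.min(0),a.max(0))
  for z in(.058,.066,.075):
    r=rect(w,a,z);print(z,np.round(r[0],1),np.round(r[1],1),round(r[2],1))
E
```

```text
gray vals [[183 179 165]
 [156 148 135]
 [228 219 206]
 [137 128 118]]
185 [256 145] [333 238]
0.058 [ 481.5 -174.2] [81.8 66.5] 6.0
0.066 [ 482.8 -174.5] [79.8 64.8] 6.0
0.075 [ 484.3 -174.9] [77.4 62.9] 6.0
205 [230 126] [346 264]
0.058 [ 476.3 -169.5] [123.2  99.3] 6.8
0.066 [ 477.8 -169.9] [120.1  96.8] 6.8
0.075 [ 479.4 -170.4] [116.6  94. ] 6.8
220 [231 127] [346 263]
0.058 [ 476.7 -169.6] [121.9  98.7] 6.8
0.066 [ 478.1 -170. ] [118.8  96.2] 6.8
0.075 [ 479.8 -170.5] [115.3  93.4] 6.8
```

Request:
jog_arm:
  rows:
    - {"fingers":85,"x":20,"y":-39,"z":0,"ax":0,"ay":0,"az":0}
    - {"fingers":85,"x":20,"y":-39,"z":0,"ax":0,"ay":0,"az":0}
    - {"fingers":85,"x":20,"y":-39,"z":0,"ax":0,"ay":0,"az":0}
    - {"fingers":85,"x":20,"y":-39,"z":0,"ax":0,"ay":0,"az":0}
    - {"fingers":85,"x":20,"y":-39,"z":0,"ax":0,"ay":0,"az":0}
    - {"fingers":85,"x":20,"y":-39,"z":0,"ax":0,"ay":0,"az":0}
    - {"fingers":85,"x":20,"y":-39,"z":0,"ax":0,"ay":0,"az":0}
    - {"fingers":85,"x":20,"y":-39,"z":0,"ax":0,"ay":0,"az":-2.2}

```text
t: 2.6
eef_pos: [0.5831, 0.1293, 0.2311]
tool_rot: [0.0, 0.997, 0.077, -0.0]
contact_force: [0.3, 0.3, -0.1]
gripper_width: 0.998
grasp_force: 0.0
```

Run:
```python
from h import *
from station import bot
o=bot.get_obs();print(o["t"],o["eef_pos"],o["tool_rot"])
c=shot("w3")
```

```text
2.6 [0.5830629  0.129256   0.23108417] [ 4.07282902e-04  9.96995022e-01  7.74644568e-02 -1.32054996e-04]
```

View pics/w3.png

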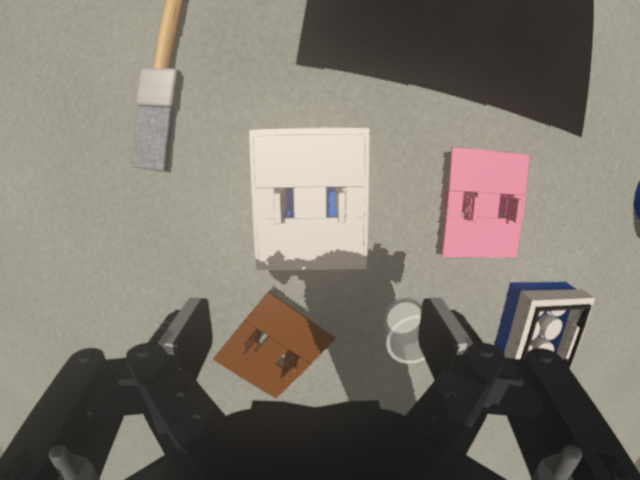

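The cover is at (250..369, 128..270), with tabs at (279,205) and (343,205). The arm's shadow falls over its lower edge.

Run:
```python
from h import *
import pickle
w=pickle.load(open("w3.pkl","rb"));g=w["pixels"].astype(int).sum(2)//3
for r in(140,150,230): print("row",r,[ (x,g[r,x]) for x in list(range(244,260))],[ (x,g[r,x]) for x in range(360,376)])
for cc in(275,340,360): print("col",cc,[(y,g[y,cc]) for y in range(122,138)],[(y,g[y,cc]) for y in range(258,278)])
print([(x,g[212,x]) for x in range(270,350)])
```

```text
row 140 [(244, np.int64(158)), (245, np.int64(160)), (246, np.int64(161)), (247, np.int64(162)), (248, np.int64(168)), (249, np.int64(192)), (250, np.int64(216)), (251, np.int64(221)), (252, np.int64(217)), (253, np.int64(209)), (254, np.int64(219)), (255, np.int64(223)), (256, np.int64(223)), (257, np.int64(223)), (258, np.int64(223)), (259, np.int64(223))] [(360, np.int64(221)), (361, np.int64(220)), (362, np.int64(220)), (363, np.int64(216)), (364, np.int64(207)), (365, np.int64(213)), (366, np.int64(218)), (367, np.int64(218)), (368, np.int64(207)), (369, np.int64(186)), (370, np.int64(165)), (371, np.int64(157)), (372, np.int64(155)), (373, np.int64(152)), (374, np.int64(152)), (375, np.int64(154))]
row 150 [(244, np.int64(162)), (245, np.int64(162)), (246, np.int64(162)), (247, np.int64(162)), (248, np.int64(167)), (249, np.int64(184)), (250, np.int64(207)), (251, np.int64(218)), (252, np.int64(220)), (253, np.int64(217)), (254, np.int64(216)), (255, np.int64(220)), (256, np.int64(222)), (257, np.int64(222)), (258, np.int64(222)), (259, np.int64(222))] [(360, np.int64(220)), (3
[... 4486 characters left out ...]
8, np.int64(215)), (319, np.int64(215)), (320, np.int64(215)), (321, np.int64(215)), (322, np.int64(215)), (323, np.int64(215)), (324, np.int64(211)), (325, np.int64(191)), (326, np.int64(153)), (327, np.int64(120)), (328, np.int64(124)), (329, np.int64(140)), (330, np.int64(145)), (331, np.int64(146)), (332, np.int64(145)), (333, np.int64(145)), (334, np.int64(145)), (335, np.int64(144)), (336, np.int64(138)), (337, np.int64(136)), (338, np.int64(164)), (339, np.int64(200)), (340, np.int64(213)), (341, np.int64(214)), (342, np.int64(213)), (343, np.int64(211)), (344, np.int64(201)), (345, np.int64(195)), (346, np.int64(203)), (347, np.int64(212)), (348, np.int64(214)), (349, np.int64(214))]
```

Run:
```python
from h import *
import pickle
w=pickle.load(open("w3.pkl","rb"))
def run(L,R,T,B,z):
    f=lambda p:onplane(w,p,z)[:,:2]*1000
    L,R,T,B=map(f,(L,R,T,B))
    u=np.array([np.cos(a:=np.radians(9.0)),np.sin(a)]);v=np.array([-u[1],u[0]])
    ang=lambda P,n:np.degrees(np.arctan2(*(P[-1]-P[0])[::-1]))
    l,r,t,b=(L@v).mean(),(R@v).mean(),(T@u).mean(),(B@u).mean()
    print(z,"size",t-b,l-r,"centre",u*(t+b)/2+v*(l+r)/2,"ang L,R,T,B",ang(L,0),ang(R,0),ang(T,0),ang(B,0))
for z in(.062,.066,.07): run([(249.2,140),(252.9,230)],[(369.2,140),(367.5,230)],[(275,128.4),(360,127.4)],[(275,269.7),(360,268.7)],z)
print("plate")
for z in(.066,.07,.075,.08): run([(253.2,140),(256.8,230)],[(364,140),(363,230)],[(275,134.5),(360,133.5)],[(275,267),(360,266)],z)
```

```text
0.062 size 124.74607271992716 100.48394551061855 centre [596.32422767 135.35082578] ang L,R,T,B -170.65608013220753 -170.64889758379763 -80.37478713922978 -80.49571547451673
0.066 size 123.14742532336584 99.19622242335609 centre [597.07317389 135.41952085] ang L,R,T,B -170.65608013220753 -170.64889758379766 -80.37478713922975 -80.49571547451663
0.07 size 121.5487779268044 97.90849933609366 centre [597.82212011 135.48821592] ang L,R,T,B -170.65608013220756 -170.64889758379763 -80.37478713922984 -80.49571547451677
plate
0.066 size 115.48992442447013 91.65258759010402 centre [595.78058436 135.58929915] ang L,R,T,B -170.60725095228062 -170.34586599863297 -80.3826425818579 -80.49452826677265
0.07 size 113.9906834413523 90.46279275554454 centre [596.54631043 135.65579023] ang L,R,T,B -170.60725095228065 -170.345865998633 -80.38264258185801 -80.49452826677266
0.075 size 112.11663221245465 88.97554921234523 centre [597.50346801 135.73890408] ang L,R,T,B -170.60725095228065 -170.34586599863297 -80.38264258185782 -80.49452826677262
0.08 size 110.24258098355733 87.4883056691459 centre [598.46062559 135.82201793] ang L,R,T,B -170.60725095228062 -170.345865998633 -80.38264258185791 -80.49452826677268
```

Request:
jog_arm:
  rows:
    - {"fingers":85,"x":2,"y":-0.5,"z":16,"ax":0,"ay":0,"az":-0.6}
    - {"fingers":85,"x":2,"y":-0.5,"z":16,"ax":0,"ay":0,"az":0}
    - {"fingers":85,"x":2,"y":-0.5,"z":16,"ax":0,"ay":0,"az":0}
    - {"fingers":85,"x":2,"y":-0.5,"z":16,"ax":0,"ay":0,"az":0}
    - {"fingers":85,"x":2,"y":-0.5,"z":16,"ax":0,"ay":0,"az":0}
    - {"fingers":85,"x":2,"y":-0.5,"z":16,"ax":0,"ay":0,"az":0}
    - {"fingers":85,"x":2,"y":-0.5,"z":16,"ax":0,"ay":0,"az":0}
    - {"fingers":85,"x":1,"y":-0.5,"z":10,"ax":0,"ay":0,"az":0}

```text
t: 3.45
eef_pos: [0.5964, 0.135, 0.1074]
tool_rot: [0.0, 0.997, 0.082, -0.001]
contact_force: [0.6, -0.5, -1.2]
gripper_width: 0.997
grasp_force: 0.0
```

Run:
```python
from h import *
from station import bot
o=bot.get_obs();print(o["t"],o["eef_pos"],2*np.degrees(np.arctan2(o["tool_rot"][2],o["tool_rot"][1])))
c=shot("w4")
```

```text
3.45 [0.5963562  0.13499913 0.10738721] 9.459112367529183
```

View pics/w4.png

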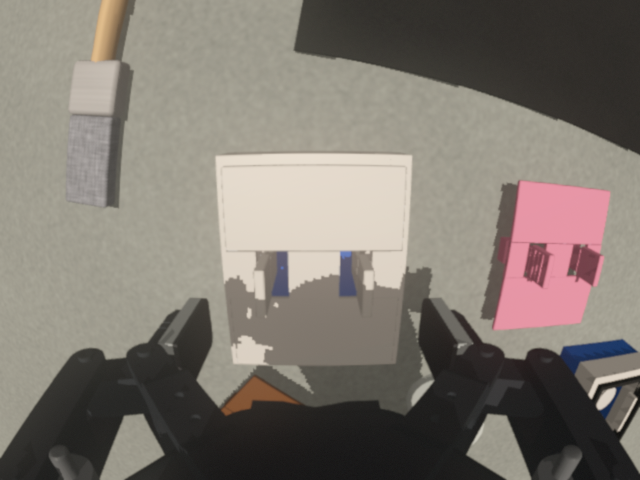

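The tabs at (262,280) and (369,280) are centred between the fingers at (190,320) and (445,320). Next I'll descend and check the force.

Request:
jog_arm:
  rows:
    - {"fingers":85,"x":1,"y":-0.5,"z":5,"ax":0,"ay":0,"az":0}
    - {"fingers":85,"x":0,"y":0,"z":5,"ax":0,"ay":0,"az":0}
    - {"fingers":85,"x":0,"y":0,"z":5,"ax":0,"ay":0,"az":0}
    - {"fingers":85,"x":0,"y":0,"z":4,"ax":0,"ay":0,"az":0}
    - {"fingers":85,"x":0,"y":0,"z":3,"ax":0,"ay":0,"az":0}
    - {"fingers":85,"x":0,"y":0,"z":3,"ax":0,"ay":0,"az":0}
    - {"fingers":85,"x":0,"y":0,"z":3,"ax":0,"ay":0,"az":0}
    - {"fingers":85,"x":0,"y":0,"z":0,"ax":0,"ay":0,"az":0}
  force: 30

```text
t: 4.3
eef_pos: [0.5975, 0.1357, 0.0809]
tool_rot: [0.0, 0.997, 0.082, -0.0]
contact_force: [0.5, 0.2, 0.0]
gripper_width: 0.998
grasp_force: 0.0
```

Request:
jog_arm:
  rows:
    - {"fingers":70,"x":0,"y":0,"z":0,"ax":0,"ay":0,"az":0}
    - {"fingers":64,"x":0,"y":0,"z":0,"ax":0,"ay":0,"az":0}
    - {"fingers":58,"x":0,"y":0,"z":0,"ax":0,"ay":0,"az":0}
    - {"fingers":54,"x":0,"y":0,"z":0,"ax":0,"ay":0,"az":0}
    - {"fingers":50,"x":0,"y":0,"z":0,"ax":0,"ay":0,"az":0}
    - {"fingers":46,"x":0,"y":0,"z":0,"ax":0,"ay":0,"az":0}
    - {"fingers":42,"x":0,"y":0,"z":0,"ax":0,"ay":0,"az":0}
    - {"fingers":38,"x":0,"y":0,"z":0,"ax":0,"ay":0,"az":0}
  force: 30

```text
t: 5.1
eef_pos: [0.5979, 0.136, 0.0821]
tool_rot: [0.0, 0.997, 0.082, 0.0]
contact_force: [-1.9, -0.8, 7.4]
gripper_width: 0.454
grasp_force: 29.4
```

The tabs are squeezed to about 39 mm. I'll grip a bit firmer and lift slowly.

Request:
jog_arm:
  rows:
    - {"fingers":30,"x":0,"y":0,"z":0,"ax":0,"ay":0,"az":0}
    - {"fingers":30,"x":0,"y":0,"z":0,"ax":0,"ay":0,"az":0}
    - {"fingers":30,"x":0,"y":0,"z":-1,"ax":0,"ay":0,"az":0}
    - {"fingers":30,"x":0,"y":0,"z":-1,"ax":0,"ay":0,"az":0}
    - {"fingers":30,"x":0,"y":0,"z":-1,"ax":0,"ay":0,"az":0}
    - {"fingers":30,"x":0,"y":0,"z":-1,"ax":0,"ay":0,"az":0}
    - {"fingers":30,"x":0,"y":0,"z":-1,"ax":0,"ay":0,"az":0}
    - {"fingers":30,"x":0,"y":0,"z":-1,"ax":0,"ay":0,"az":0}
  force: 45

```text
t: 5.9
eef_pos: [0.5978, 0.1359, 0.0872]
tool_rot: [-0.0, 0.997, 0.082, 0.0]
contact_force: [0.7, 0.1, 0.3]
gripper_width: 0.444
grasp_force: 45.2
```

Request:
jog_arm:
  rows:
    - {"fingers":30,"x":0,"y":0,"z":-2,"ax":0,"ay":0,"az":0}
    - {"fingers":30,"x":0,"y":0,"z":-2,"ax":0,"ay":0,"az":0}
    - {"fingers":30,"x":0,"y":0,"z":-2,"ax":0,"ay":0,"az":0}
    - {"fingers":30,"x":0,"y":0,"z":-2,"ax":0,"ay":0,"az":0}
    - {"fingers":30,"x":0,"y":0,"z":-3,"ax":0,"ay":0,"az":0}
    - {"fingers":30,"x":0,"y":0,"z":-3,"ax":0,"ay":0,"az":0}
    - {"fingers":30,"x":0,"y":0,"z":-3,"ax":0,"ay":0,"az":0}
    - {"fingers":30,"x":0,"y":0,"z":-3,"ax":0,"ay":0,"az":0}
  force: 45

```text
t: 6.7
eef_pos: [0.5977, 0.1359, 0.1076]
tool_rot: [-0.0, 0.997, 0.082, 0.0]
contact_force: [-0.0, 0.2, -2.1]
gripper_width: 0.44
grasp_force: 45.6
```

Request:
jog_arm:
  rows:
    - {"fingers":30,"x":0,"y":0,"z":-8,"ax":0,"ay":0,"az":0}
    - {"fingers":30,"x":0,"y":0,"z":-12,"ax":0,"ay":0,"az":0}
    - {"fingers":30,"x":0,"y":0,"z":-15,"ax":0,"ay":0,"az":0}
    - {"fingers":30,"x":0,"y":0,"z":-15,"ax":0,"ay":0,"az":0}
    - {"fingers":30,"x":0,"y":0,"z":-15,"ax":0,"ay":0,"az":0}
    - {"fingers":30,"x":0,"y":0,"z":-15,"ax":0,"ay":0,"az":0}
    - {"fingers":30,"x":0,"y":0,"z":-8,"ax":0,"ay":0,"az":0}
    - {"fingers":30,"x":0,"y":0,"z":0,"ax":0,"ay":0,"az":0}
  force: 45

```text
t: 7.5
eef_pos: [0.5985, 0.1361, 0.197]
tool_rot: [-0.0, 0.997, 0.082, 0.001]
contact_force: [1.0, -0.0, -2.3]
gripper_width: 0.441
grasp_force: 45.6
```

Run:
```python
from h import *
from station import bot
o=bot.get_obs();print(o["t"],o["eef_pos"],o["contact_force"])
c=shot("w5")
```

```text
7.5 [0.59847994 0.1360751  0.19701146] [ 0.97560452 -0.01662973 -2.31983442]
```

View pics/w5.png

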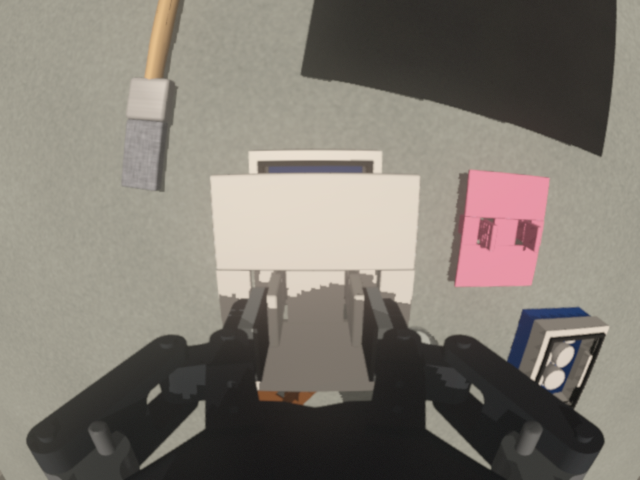

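The cover is in the gripper, its far edge from (211,176) to (419,174), and the empty tub is open below. I'll measure where the cover sits in the hand and how far to go to the full tub.

Run:
```python
from h import *
from station import bot
import pickle
w=pickle.load(open("w5.pkl","rb"));o=bot.get_obs();g=w["pixels"].astype(int).sum(2)//3
p=o["eef_pos"];a=np.arctan2(o["tool_rot"][2],o["tool_rot"][1])*2;u=np.array([np.cos(a),np.sin(a)]);v=np.array([-u[1],u[0]])
top=[]
for x in(225,240,390,405):
    d=np.diff(g[165:190,x]);top.append((x,165+np.argmax(d)+.5)); 
L,R=[],[]
for y in(190,220,250):
    L.append((200+np.argmax(np.diff(g[y,200:235]))+.5,y));R.append((400+np.argmin(np.diff(g[y,400:435]))+.5,y))
print(top,L,R,np.degrees(a))
for dz in(.004,.008,.012):
    f=lambda q:(onplane(w,q,p[2]-dz)[:,:2]-p[:2])*1000
    T,l,r=f(top),f(L),f(R)
    print(dz,"far edge x",T@u,"left",l@v,"right",r@v,"width",(l@v-r@v).mean())
# full tub recheck with collar top z
w=pickle.load(open("w2.pkl","rb"));g=w["pixels"].astype(int).sum(2)//3
q=quad(w,(215,360,115,275),212,60)
for z in(.058,.060,.062):print(z,rect(w,q,z))
d=(np.array([.4772,-.1696])-p[:2])*1000;print("move",d@u,-(d@v))
```

```text
[(225, np.float64(174.5)), (240, np.float64(174.5)), (390, np.float64(174.5)), (405, np.float64(174.5))] [(np.float64(210.5), 190), (np.float64(212.5), 220), (np.float64(214.5), 250)] [(np.float64(418.5), 190), (np.float64(417.5), 220), (np.float64(414.5), 250)] 9.451917429475815
0.004 far edge x [56.72765388 56.56387146 56.52649007 56.68266738] left [43.19027537 43.12417294 43.25228158] right [-42.809958   -43.16843983 -42.83308303] width 86.12607025200457
0.008 far edge x [56.29481744 56.12662098 56.08823215 56.24861853] left [44.34775316 44.27986923 44.41143047] right [-43.97023815 -44.33838127 -43.99398641] width 88.44721955881384
0.012 far edge x [55.861981   55.68937051 55.64997423 55.81456968] left [45.50523094 45.43556551 45.57057936] right [-45.13051829 -45.50832271 -45.15488978] width 90.76836886562309
0.058 ((476.2774963378906, -169.6354217529297), (122.99700164794922, 99.1245346069336), 6.839181423187256)
0.06 ((476.643798828125, -169.738037109375), (122.22000885009766, 98.49835968017578), 6.839179992675781)
0.062 ((477.0101318359375, -169.84071350097656), (121.44304656982422, 97.87218475341797), 6.839179039001465)
move -169.2258762722447 281.48530967453837
```

Request:
jog_arm:
  rows:
    - {"fingers":30,"x":-9,"y":14,"z":0,"ax":0,"ay":0,"az":0}
    - {"fingers":30,"x":-18,"y":30,"z":0,"ax":0,"ay":0,"az":0}
    - {"fingers":30,"x":-18,"y":30,"z":0,"ax":0,"ay":0,"az":0}
    - {"fingers":30,"x":-18,"y":30,"z":0,"ax":0,"ay":0,"az":0}
    - {"fingers":30,"x":-18,"y":30,"z":0,"ax":0,"ay":0,"az":0}
    - {"fingers":30,"x":-18,"y":30,"z":0,"ax":0,"ay":0,"az":0}
    - {"fingers":30,"x":-18,"y":30,"z":0,"ax":0,"ay":0,"az":0}
    - {"fingers":30,"x":-18,"y":30,"z":0,"ax":0,"ay":0,"az":0}

```text
t: 8.35
eef_pos: [0.4991, -0.1096, 0.1944]
tool_rot: [0.0, 0.997, 0.082, -0.001]
contact_force: [0.3, -1.5, -1.5]
gripper_width: 0.442
grasp_force: 45.6
```

Request:
jog_arm:
  rows:
    - {"fingers":30,"x":-14,"y":24,"z":0,"ax":0,"ay":0,"az":0}
    - {"fingers":30,"x":-12,"y":20,"z":0,"ax":0,"ay":0,"az":0}
    - {"fingers":30,"x":-8,"y":13.5,"z":0,"ax":0,"ay":0,"az":0}
    - {"fingers":30,"x":0,"y":0,"z":0,"ax":0,"ay":0,"az":1.3}
    - {"fingers":30,"x":0,"y":0,"z":5,"ax":0,"ay":0,"az":1.3}
    - {"fingers":30,"x":0,"y":0,"z":10,"ax":0,"ay":0,"az":0}
    - {"fingers":30,"x":0,"y":0,"z":10,"ax":0,"ay":0,"az":0}
    - {"fingers":30,"x":0,"y":0,"z":0,"ax":0,"ay":0,"az":0}

```text
t: 9.15
eef_pos: [0.4761, -0.1685, 0.1682]
tool_rot: [-0.001, 0.998, 0.061, -0.002]
contact_force: [-0.3, 0.6, -1.9]
gripper_width: 0.442
grasp_force: 45.6
```

Run:
```python
from h import *
from station import bot
o=bot.get_obs();print(o["t"],o["eef_pos"],np.degrees(np.arctan2(o["tool_rot"][2],o["tool_rot"][1])*2),o["contact_force"],o["gripper_width"])
c=shot("w6")
```

```text
9.15 [ 0.47608065 -0.16849189  0.1682262 ] 6.955902307111455 [-0.29615111  0.5889102  -1.88744074] 0.44163937284619287
```

View pics/w6.png

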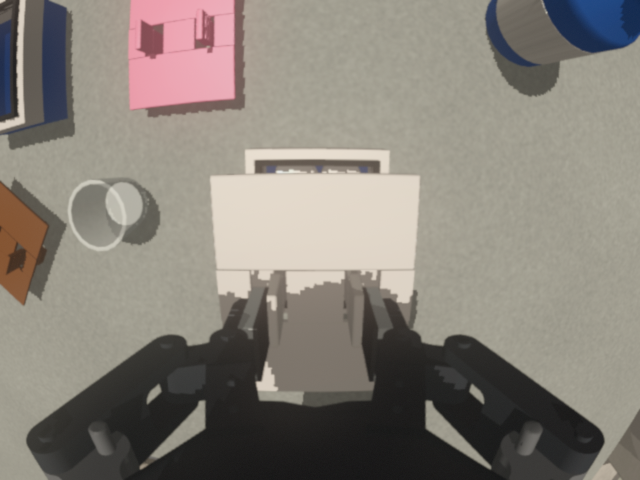

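The collar's far edge runs from (246,150) to (389,150), beyond the cover. I'll use it for a final alignment check.

Run:
```python
from h import *
import pickle
w=pickle.load(open("w6.pkl","rb"));g=w["pixels"].astype(int).sum(2)//3
p=np.array([.47608,-.16849]);a=np.radians(6.956);u=np.array([np.cos(a),np.sin(a)]);v=np.array([-u[1],u[0]])
def edge(s,off,sign):
    d=sign*np.diff(s).astype(float);i=np.argmax(d);k=d[i-1:i+2].clip(0);return off+i+.5+(k*[-1,0,1]).sum()/k.sum()
T=[(x,edge(g[140:160,x],140,1)) for x in(260,290,320,350,375)]
L=[(edge(g[y,235:256],235,1),y) for y in(155,162,168)];R=[(edge(g[y,380:400],380,-1),y) for y in(155,162,168)]
for z in(.056,.060,.064):
    f=lambda q:(onplane(w,q,z)[:,:2]-p)*1000
    print(z,"far-61",f(T)@u-61,"mid y",((f(L)+f(R))/2)@v,"w",(f(L)-f(R))@v)
```

```text
0.056 far-61 [ 0.26515666  0.0467402  -0.00575861 -0.18462285 -0.1896551 ] mid y [-1.43066245 -1.31147802 -1.31055895] w [99.87202389 99.7384273  99.81600195]
0.06 far-61 [0.44954178 0.23455104 0.18287563 0.00681676 0.00186343] mid y [-1.40915751 -1.2918424  -1.29093775] w [98.30559866 98.17409744 98.25045539]
0.064 far-61 [0.6339269  0.42236188 0.37150988 0.19825637 0.19338197] mid y [-1.38765256 -1.27220678 -1.27131654] w [96.73917343 96.60976758 96.68490882]
```

Request:
jog_arm:
  rows:
    - {"fingers":30,"x":0.2,"y":1.3,"z":8,"ax":0,"ay":0,"az":0.2}
    - {"fingers":30,"x":0,"y":0,"z":12,"ax":0,"ay":0,"az":0}
    - {"fingers":30,"x":0,"y":0,"z":14,"ax":0,"ay":0,"az":0}
    - {"fingers":30,"x":0,"y":0,"z":12,"ax":0,"ay":0,"az":0}
    - {"fingers":30,"x":0,"y":0,"z":8,"ax":0,"ay":0,"az":0}
    - {"fingers":30,"x":0,"y":0,"z":4,"ax":0,"ay":0,"az":0}
    - {"fingers":30,"x":0,"y":0,"z":0,"ax":0,"ay":0,"az":0}
    - {"fingers":30,"x":0,"y":0,"z":0,"ax":0,"ay":0,"az":0}

```text
t: 10.0
eef_pos: [0.4779, -0.171, 0.1126]
tool_rot: [0.0, 0.998, 0.058, 0.0]
contact_force: [1.0, 0.2, -1.8]
gripper_width: 0.439
grasp_force: 45.6
```

Request:
jog_arm:
  rows:
    - {"fingers":30,"x":0,"y":0,"z":1,"ax":0,"ay":0,"az":0}
    - {"fingers":30,"x":0,"y":0,"z":1.5,"ax":0,"ay":0,"az":0}
    - {"fingers":30,"x":0,"y":0,"z":1.5,"ax":0,"ay":0,"az":0}
    - {"fingers":30,"x":0,"y":0,"z":1.5,"ax":0,"ay":0,"az":0}
    - {"fingers":30,"x":0,"y":0,"z":1.5,"ax":0,"ay":0,"az":0}
    - {"fingers":30,"x":0,"y":0,"z":1.5,"ax":0,"ay":0,"az":0}
    - {"fingers":30,"x":0,"y":0,"z":1.5,"ax":0,"ay":0,"az":0}
    - {"fingers":30,"x":0,"y":0,"z":0,"ax":0,"ay":0,"az":0}

```text
t: 10.8
eef_pos: [0.4774, -0.1709, 0.1021]
tool_rot: [-0.0, 0.998, 0.058, -0.0]
contact_force: [0.5, 0.3, -2.8]
gripper_width: 0.438
grasp_force: 45.6
```

Run:
```python
from h import *
from station import bot
o=bot.get_obs();p=o["eef_pos"][:2];z0=o["eef_pos"][2];a=2*np.arctan2(o["tool_rot"][2],o["tool_rot"][1]);print(o["t"],o["eef_pos"],np.degrees(a))
u=np.array([np.cos(a),np.sin(a)]);v=np.array([-u[1],u[0]])
w=shot("w7");g=w["pixels"].astype(int).sum(2)//3
G=(g[:,320]);print([(y,int(g[y,320])) for y in range(140,185)])
print("row168",[(x,int(g[168,x])) for x in range(205,250)],[(x,int(g[168,x])) for x in range(385,430)])
```

```text
10.8 [ 0.47741739 -0.1708611   0.10206267] 6.65626502196917
[(140, 164), (141, 164), (142, 165), (143, 165), (144, 164), (145, 165), (146, 165), (147, 165), (148, 165), (149, 164), (150, 163), (151, 162), (152, 161), (153, 157), (154, 150), (155, 142), (156, 150), (157, 181), (158, 213), (159, 220), (160, 220), (161, 220), (162, 220), (163, 220), (164, 220), (165, 220), (166, 220), (167, 219), (168, 220), (169, 218), (170, 208), (171, 179), (172, 142), (173, 166), (174, 199), (175, 211), (176, 215), (177, 216), (178, 216), (179, 216), (180, 216), (181, 216), (182, 216), (183, 216), (184, 216)]
row168 [(205, 161), (206, 160), (207, 159), (208, 159), (209, 159), (210, 158), (211, 158), (212, 159), (213, 159), (214, 165), (215, 183), (216, 204), (217, 215), (218, 217), (219, 217), (220, 217), (221, 217), (222, 218), (223, 217), (224, 217), (225, 218), (226, 218), (227, 218), (228, 218), (229, 218), (230, 218), (231, 218), (232, 218), (233, 219), (234, 219), (235, 218), (236, 218), (237, 218), (238, 218), (239, 219), (240, 219), (241, 218), (242, 219), (243, 219), (244, 219), (245, 219), (246, 219), (247, 219), (248, 219), (249, 219)] [(385, 216), (386, 215), (387, 216), (388, 216), (389, 216), (390, 216), (391, 215), (392, 215), (393, 215), (394, 215), (395, 215), (396, 215), (397, 215), (398, 215), (399, 215), (400, 215), (401, 215), (402, 215), (403, 215), (404, 214), (405, 214), (406, 214), (407, 209), (408, 188), (409, 167), (410, 160), (411, 159), (412, 160), (413, 161), (414, 161), (415, 161), (416, 161), (417, 159), (418, 159), (419, 159), (420, 158), (421, 159), (422, 160), (423, 160), (424, 160), (425, 158), (426, 158), (427, 158), (428, 158), (429, 159)]
```

View pics/w7.png

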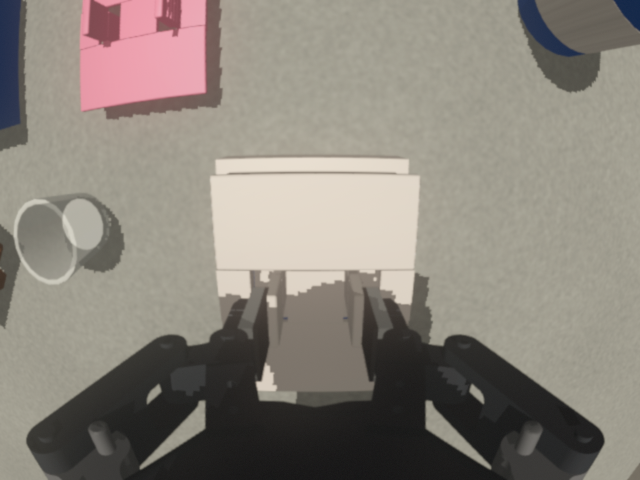

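The collar's far edge is at row 157, from (215) to (408), with its mid at column 311.8. The cover's mid is at 315, so the cover is about 1.5 mm too far right.

Run:
```python
from h import *
import pickle
w=pickle.load(open("w7.pkl","rb"))
p=np.array([.47742,-.17086]);a=np.radians(6.656);u=np.array([np.cos(a),np.sin(a)]);v=np.array([-u[1],u[0]])
for z in(.056,.06):
    f=lambda q:(onplane(w,q,z)[:,:2]-p)*1000
    L,R,T=f([(215.2,168)]),f([(408.2,168)]),f([(240,157.2),(320,157),(390,157)])
    print(z,"far-61",T@u-61,"mid",((L+R)/2)@v,"w",(L-R)@v)
f=lambda q:(onplane(w,q,.102-.0107)[:,:2]-p)*1000
print("cover far-56",f([(240,172.8),(320,172.6),(390,172.6)])@u-56)
```

```text
0.056 far-61 [-0.66779143 -1.15100906 -0.60106317] mid [1.59207206] w [100.25202179]
0.06 far-61 [-0.40829744 -0.88129328 -0.34298072] mid [1.56157183] w [98.13133089]
cover far-56 [ 0.03240795 -0.27839263  0.08250353]
```

Request:
jog_arm:
  rows:
    - {"fingers":30,"x":-0.3,"y":-0.8,"z":0,"ax":0,"ay":0,"az":0}
    - {"fingers":30,"x":-0.2,"y":-0.7,"z":0,"ax":0,"ay":0,"az":0}
    - {"fingers":30,"x":0,"y":0,"z":0,"ax":0,"ay":0,"az":0}
    - {"fingers":30,"x":0,"y":0,"z":1.5,"ax":0,"ay":0,"az":0}
    - {"fingers":30,"x":0,"y":0,"z":1.5,"ax":0,"ay":0,"az":0}
    - {"fingers":30,"x":0,"y":0,"z":1.5,"ax":0,"ay":0,"az":0}
    - {"fingers":30,"x":0,"y":0,"z":1.5,"ax":0,"ay":0,"az":0}
    - {"fingers":30,"x":0,"y":0,"z":0,"ax":0,"ay":0,"az":0}

```text
t: 11.65
eef_pos: [0.4767, -0.1694, 0.096]
tool_rot: [-0.0, 0.998, 0.058, -0.0]
contact_force: [-0.5, 0.1, -1.4]
gripper_width: 0.44
grasp_force: 45.6
```

Request:
jog_arm:
  rows:
    - {"fingers":30,"x":0,"y":0,"z":1.5,"ax":0,"ay":0,"az":0}
    - {"fingers":30,"x":0,"y":0,"z":1.5,"ax":0,"ay":0,"az":0}
    - {"fingers":30,"x":0,"y":0,"z":1.5,"ax":0,"ay":0,"az":0}
    - {"fingers":30,"x":0,"y":0,"z":1,"ax":0,"ay":0,"az":0}
    - {"fingers":30,"x":0,"y":0,"z":1,"ax":0,"ay":0,"az":0}
    - {"fingers":30,"x":0,"y":0,"z":1,"ax":0,"ay":0,"az":0}
    - {"fingers":30,"x":0,"y":0,"z":0,"ax":0,"ay":0,"az":0}
    - {"fingers":30,"x":0,"y":0,"z":0,"ax":0,"ay":0,"az":0}

```text
t: 12.45
eef_pos: [0.4769, -0.1694, 0.0888]
tool_rot: [-0.0, 0.998, 0.058, 0.0]
contact_force: [0.4, 0.1, -2.6]
gripper_width: 0.44
grasp_force: 45.6
```

Request:
jog_arm:
  rows:
    - {"fingers":30,"x":0,"y":0,"z":1,"ax":0,"ay":0,"az":0}
    - {"fingers":30,"x":0,"y":0,"z":1,"ax":0,"ay":0,"az":0}
    - {"fingers":30,"x":0,"y":0,"z":1,"ax":0,"ay":0,"az":0}
    - {"fingers":30,"x":0,"y":0,"z":1,"ax":0,"ay":0,"az":0}
    - {"fingers":30,"x":0,"y":0,"z":1,"ax":0,"ay":0,"az":0}
    - {"fingers":30,"x":0,"y":0,"z":0,"ax":0,"ay":0,"az":0}
    - {"fingers":30,"x":0,"y":0,"z":0,"ax":0,"ay":0,"az":0}
    - {"fingers":30,"x":0,"y":0,"z":0,"ax":0,"ay":0,"az":0}

```text
t: 13.25
eef_pos: [0.4769, -0.1695, 0.0838]
tool_rot: [0.0, 0.998, 0.058, 0.0]
contact_force: [0.1, -0.1, -1.8]
gripper_width: 0.44
grasp_force: 45.6
```

Request:
jog_arm:
  rows:
    - {"fingers":30,"x":0,"y":0,"z":1,"ax":0,"ay":0,"az":0}
    - {"fingers":30,"x":0,"y":0,"z":1,"ax":0,"ay":0,"az":0}
    - {"fingers":30,"x":0,"y":0,"z":1,"ax":0,"ay":0,"az":0}
    - {"fingers":30,"x":0,"y":0,"z":1,"ax":0,"ay":0,"az":0}
    - {"fingers":30,"x":0,"y":0,"z":0,"ax":0,"ay":0,"az":0}
    - {"fingers":30,"x":0,"y":0,"z":0,"ax":0,"ay":0,"az":0}
    - {"fingers":30,"x":0,"y":0,"z":0,"ax":0,"ay":0,"az":0}
    - {"fingers":30,"x":0,"y":0,"z":0,"ax":0,"ay":0,"az":0}

```text
t: 14.05
eef_pos: [0.4769, -0.1695, 0.0798]
tool_rot: [0.0, 0.998, 0.058, 0.0]
contact_force: [0.1, -0.8, -1.8]
gripper_width: 0.445
grasp_force: 45.7
```

Request:
jog_arm:
  rows:
    - {"fingers":30,"x":0,"y":0,"z":1,"ax":0,"ay":0,"az":0}
    - {"fingers":30,"x":0,"y":0,"z":1,"ax":0,"ay":0,"az":0}
    - {"fingers":30,"x":0,"y":0,"z":0,"ax":0,"ay":0,"az":0}
    - {"fingers":30,"x":0,"y":0,"z":0,"ax":0,"ay":0,"az":0}
    - {"fingers":30,"x":0,"y":0,"z":0,"ax":0,"ay":0,"az":0}
    - {"fingers":30,"x":0,"y":0,"z":0,"ax":0,"ay":0,"az":0}
    - {"fingers":30,"x":0,"y":0,"z":0,"ax":0,"ay":0,"az":0}
    - {"fingers":30,"x":0,"y":0,"z":0,"ax":0,"ay":0,"az":0}

```text
t: 14.85
eef_pos: [0.477, -0.1695, 0.0779]
tool_rot: [0.0, 0.998, 0.058, 0.0]
contact_force: [-0.7, 1.2, 2.4]
gripper_width: 0.442
grasp_force: 46.8
```

Touched the seal at about 4 N. I'll press 2 mm more.

Request:
jog_arm:
  rows:
    - {"fingers":30,"x":0,"y":0,"z":0.5,"ax":0,"ay":0,"az":0}
    - {"fingers":30,"x":0,"y":0,"z":0.5,"ax":0,"ay":0,"az":0}
    - {"fingers":30,"x":0,"y":0,"z":0.5,"ax":0,"ay":0,"az":0}
    - {"fingers":30,"x":0,"y":0,"z":0.5,"ax":0,"ay":0,"az":0}
    - {"fingers":30,"x":0,"y":0,"z":0,"ax":0,"ay":0,"az":0}
    - {"fingers":30,"x":0,"y":0,"z":0,"ax":0,"ay":0,"az":0}
    - {"fingers":30,"x":0,"y":0,"z":0,"ax":0,"ay":0,"az":0}
    - {"fingers":30,"x":0,"y":0,"z":0,"ax":0,"ay":0,"az":0}

```text
t: 15.65
eef_pos: [0.477, -0.1695, 0.0759]
tool_rot: [0.0, 0.998, 0.058, 0.0]
contact_force: [-1.5, 0.3, 4.9]
gripper_width: 0.44
grasp_force: 47.6
```

Run:
```python
from h import *
from station import bot
for i in range(6):
    o=bot.get_obs();print(o["t"],o["eef_pos"][2],o["contact_force"].round(1),o["gripper_width"]);bot.read_camera("top")
```

```text
15.65 0.0759444634264778 [-1.5  0.3  4.9] 0.4401842244796056
15.7 0.07594679237846334 [-1.5  0.5  5.1] 0.438392322827689
15.75 0.07595737428404759 [-1.6  0.9  5.6] 0.4395261184047646
15.8 0.07596266999526743 [-0.7  0.3  5.8] 0.44144241159408487
15.85 0.07592708884840031 [-1.  -0.2  4.2] 0.437038462012522
15.9 0.07595167581121934 [-0.9  0.6  5.1] 0.4435892810728373
```

Seal force is about 7.1 N, or 3.4 mm compressed. I'll go 0.8 mm more to reach mid-window, then open.

Request:
jog_arm:
  rows:
    - {"fingers":30,"x":0,"y":0,"z":0.4,"ax":0,"ay":0,"az":0}
    - {"fingers":30,"x":0,"y":0,"z":0.4,"ax":0,"ay":0,"az":0}
    - {"fingers":30,"x":0,"y":0,"z":0,"ax":0,"ay":0,"az":0}
    - {"fingers":30,"x":0,"y":0,"z":0,"ax":0,"ay":0,"az":0}
    - {"fingers":30,"x":0,"y":0,"z":0,"ax":0,"ay":0,"az":0}
    - {"fingers":30,"x":0,"y":0,"z":0,"ax":0,"ay":0,"az":0}
    - {"fingers":30,"x":0,"y":0,"z":0,"ax":0,"ay":0,"az":0}
    - {"fingers":30,"x":0,"y":0,"z":0,"ax":0,"ay":0,"az":0}

```text
t: 16.75
eef_pos: [0.477, -0.1695, 0.0752]
tool_rot: [0.0, 0.998, 0.058, 0.0]
contact_force: [-2.4, 0.2, 6.5]
gripper_width: 0.441
grasp_force: 47.9
```

Request:
jog_arm:
  rows:
    - {"fingers":44,"x":0,"y":0,"z":0,"ax":0,"ay":0,"az":0}
    - {"fingers":48,"x":0,"y":0,"z":0,"ax":0,"ay":0,"az":0}
    - {"fingers":52,"x":0,"y":0,"z":0,"ax":0,"ay":0,"az":0}
    - {"fingers":56,"x":0,"y":0,"z":0,"ax":0,"ay":0,"az":0}
    - {"fingers":62,"x":0,"y":0,"z":0,"ax":0,"ay":0,"az":0}
    - {"fingers":70,"x":0,"y":0,"z":0,"ax":0,"ay":0,"az":0}
    - {"fingers":80,"x":0,"y":0,"z":0,"ax":0,"ay":0,"az":0}
    - {"fingers":80,"x":0,"y":0,"z":0,"ax":0,"ay":0,"az":0}

```text
t: 17.55
eef_pos: [0.477, -0.1695, 0.0751]
tool_rot: [0.0, 0.998, 0.058, 0.0]
contact_force: [0.4, 0.3, 0.4]
gripper_width: 0.936
grasp_force: 0.0
```

Run:
```python
from h import *
from station import bot
o=bot.get_obs();print(o["t"],o["eef_pos"],o["contact_force"],o["gripper_width"])
c=shot("w8")
```

```text
17.55 [ 0.47695266 -0.16946295  0.07510809] [0.4421084  0.27895328 0.40205875] 0.935917199883576
```

Released with no residual force. I'll retreat straight up and inspect.

Request:
jog_arm:
  rows:
    - {"fingers":80,"x":0,"y":0,"z":-5,"ax":0,"ay":0,"az":0}
    - {"fingers":80,"x":0,"y":0,"z":-10,"ax":0,"ay":0,"az":0}
    - {"fingers":80,"x":0,"y":0,"z":-20,"ax":0,"ay":0,"az":0}
    - {"fingers":80,"x":0,"y":0,"z":-25,"ax":0,"ay":0,"az":0}
    - {"fingers":80,"x":0,"y":0,"z":-25,"ax":0,"ay":0,"az":0}
    - {"fingers":80,"x":0,"y":0,"z":-25,"ax":0,"ay":0,"az":0}
    - {"fingers":80,"x":0,"y":0,"z":-20,"ax":0,"ay":0,"az":0}
    - {"fingers":80,"x":0,"y":0,"z":0,"ax":0,"ay":0,"az":0}

```text
t: 18.4
eef_pos: [0.4788, -0.1699, 0.2087]
tool_rot: [0.001, 0.998, 0.058, 0.003]
contact_force: [0.2, -0.2, -0.7]
gripper_width: 0.937
grasp_force: 0.0
```

Run:
```python
from h import *
from station import bot
w=shot("w9")["pixels"][100:300,190:430,::-1];s=bot.read_camera("scene")["pixels"][170:270,240:380,::-1]
a=cv2.resize(w,(480,400),interpolation=cv2.INTER_CUBIC);b=cv2.resize(s,(310,221),interpolation=cv2.INTER_CUBIC)
k=np.zeros((400,790,3),np.uint8);k[:,:480]=a;k[:221,480:]=b;cv2.imwrite("pics/end.png",k)
```

```text
(no output)
```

View pics/end.png

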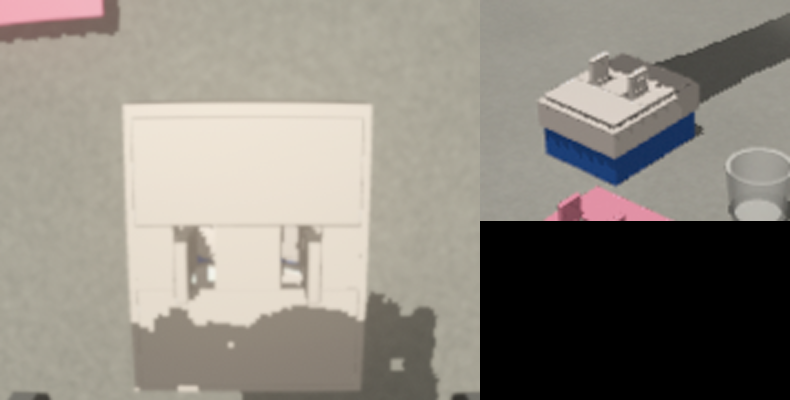

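The cover sits flush and centred in the collar (plate at crop columns 132..364, collar 123..372). Both tabs are out, at crop columns 177 and 322, which is about 54–56 mm over their outer faces. Handing in.

```bash
python3 -c "
from station import bot
print(bot.hand_in())"
```

```text
the job is handed in; nothing more can be done
None
```

The cover was lifted off the empty tub and now sits latched on the tablet tub with both tabs sprung out; the job was handed in at about 18.5 s, no verdict was returned, and the cup, bottle and brush were never touched.

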